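Test the sprung corner of a pottery tilt stand against its index tab

TASK

Test the sprung tilt stand before the next cups are decorated on it: with the fingertips press the red pad down until the brass pointer beside it stands level with the red index tab on the scale, keep it there for about a second and a half, then let the corner spring back up and move clear. Do not press past the tab, do not tip the white-pad corner, leave the tab where it is set, and do not grasp, lift or shift the cup, teapot lid and glaze jar standing round the stand.

Things in the scene. Friction and masses are not known exactly. Their poses are not given: they have to be found in the camera images.
- stand: Fixed tilt stand: dark steel base 190 x 190 x 18 mm; origin at the centre of its underside, on the table, z up. Its place and yaw (within 0.5 rad) vary. Over the base lies a square plate on a ball pivot at its (+60, +60) mm corner (stand x, y) and on coil springs under two corners: red pad at (+60, -60), white pad at (-60, +60).
- bowl_rim (a point): Centre of the rim of the small clay bowl (60 mm across) fixed on the middle of the clay-coloured tilting plate. The plate is 160 x 160 x 12 mm, its top face 95 mm above the table at rest; the rim stands 30 mm above that face.
- red_scale (a point): Middle of the top edge of the white upright scale plate beside the red corner, 108 mm above the table; the plate is 4 mm thick (stand x) and 34 mm long (stand y), and stands just to the stand's -x side of pointer and tab. A like scale stands at the white corner.
- red_pad: Red round push pad, 32 mm across, 12 mm tall, fixed on the plate's red corner, 120 mm from the pivot; origin at the centre of its underside, z up out of the plate. It moves down with the corner.
- red_pad_top (a point): Centre of the red pad's top face, 107 mm above the table at rest.
- white_pad: White round push pad, same size, on the other sprung corner, to be left alone; origin at the centre of its underside.
- red_corner (a joint): Tilt of the plate at the red corner, rad: 0 at rest (level), grows as the red pad goes down, stop at 0.24. Spring-backed: the pad begins to move at about 2 N and takes about 8 N at 0.1 rad and 12 N at 0.17 rad; it springs back to 0 when released. Pressing at the middle of the pad tilts only this axis.
- white_corner (a joint): Tilt of the plate at the white corner, rad: 0 at rest, grows as that corner goes down, same spring; to be left at 0.
- pointer_tip (a point): Tip of the flat brass pointer, 8 mm wide, that sticks out of the plate's edge beside the red pad, pointing to the stand's -y, 175 mm from the pivot (55 mm beyond the pad's centre), 89 mm above the table at rest. It goes down 175/120 times as far as the pad.
- index_mark (a point): Middle of the near end of the red index tab, a block 18 x 18 x 8 mm (8 mm high) on the red scale, just beyond the pointer's tip; set 14 to 29 mm below the pointer's rest height, differently each time. z up.
- cup: Loose clay cup, cone-shaped, 68 mm across the rim, 46 mm tall, standing by the stand; origin at the centre of its underside.
- teapot_lid: Loose clay teapot lid with a knob, 72 mm across, 50 mm tall, lying by the stand; origin at the centre of its underside.
- glaze_jar: Loose green glass jar with a blue cap, 56 mm across, 70 mm tall, standing by the stand; origin at the centre of its underside.

How it is judged:
By the outcome, as a careful person would: the job done as asked, in the order asked, and still so for the second after the job is handed in, with the robot touching nothing.
It also fails if it takes over 38 s, if anything falls off the work surface, if the arm or the gripper's body presses on something with over 40 N, if the wrist force passes 120 N, or if a joint passes its speed limit or range.

ROBOT

A 7-joint arm with a two-finger parallel gripper is mounted at the origin on the work surface. World frame = base frame: x ahead of the robot, y to its left, z up, the work surface at z = 0. Lengths are in m, angles in rad, forces in N, time in s.
With the tool pointing down it reaches from about 0.425 to 0.925 m from the base axis. Payload 6.8 kg.
Tool frame: the origin (TCP) lies between the finger pads; the fingertips stand 22 mm ahead of it and the grasp point (between the pads) lies 3 mm ahead of it (robot.tips_ahead is the distance from the TCP to the fingertips, in m); z points along the fingers, y is the line along which they close (so a half turn about z gives the same grasp; the last joint's range is limited). The gripper opens to 88 mm and grips with 3 to 60 N. Pads are 20 mm wide; open, the fingers measure 115 mm over their backs; the gripper's body (75 mm by 178 mm) begins 61 mm behind the grasp point.
Start: joints at [1.205, 0.477, 0.022, 1.555, -0.011, 1.109, -0.083], TCP at [0.172, -0.653, 0.245] pointing down, gripper open.
Joint ranges: [-2.96, 2.96], [-0.34, 2.1], [-1.41, 1.46], [0.24, 2.44], [-1.37, 4.51], [0.17, 1.92], [-2.96, 2.96]. Speed limits (rad/s): [2.39, 2.39, 3.14, 3.14, 3.14, 3.14, 3.14].

INTERFACE

Orientations are given as a 3x3 rotation matrix whose columns are the frame's x, y, z axes.
In Python, from rig import robot gives the robot as it stands. The module is installed in compiled form; this text tells all that it offers. Calls block until the motion is done:
- robot.move_pose(position, orientation): joint-space move of the TCP to a pose.
- robot.servo_line(position, velocity=0.15, orientation=None): straight line of the TCP; orientation=None keeps the orientation; velocity is the mean speed in m/s.
- robot.set_joints(angles): joint-space move.
- robot.move_gripper(opening, newtons=None): finger opening in m; newtons is the grip in N (None keeps the last); returns when the fingers have stopped.
- robot.sleep(seconds).
- robot.solve_ik(position, orientation): joint angles nearest the present ones, or None.
- robot.capture(name): name is "scene" or "top" or "wrist"; returns (picture, depth): 480x640x3 uint8, red, green, blue; 480x640 float32, m along the optical axis (not along the pixel's ray), 0 where there is no reading.
- robot.camera_model(name): a dict with "fx", "fy", "cx", "cy" (pixels), "k1" (the pictures are not rectified: a ray, as slopes to the right and down, at radius r is drawn at 1 + k1 r^2 times it, then the intrinsics apply), "R" (3x3) and "t" (3): a world point X has camera coordinates R X + t. Camera axes: x right, y down, z forward; pixel columns grow to the right and rows downward; lengths in m; the calibration is good to about 2 mm. A picture is of the moment at which its call begins: read the wrist's pose just before it. camera_model takes no time and is no camera call; for the wrist camera it gives the pose at the moment of the call.
A pose or a line that the arm cannot do raises robot.MotionError and nothing moves.
- robot.job_done(): hands the job in; it is judged then, once.
Trained networks look in the newest picture that a camera, given by its name, has taken for a name from the list of things; names that differ only in an ending like _2 or _b are one class to them, and where a whole thing is asked for, a point or a joint stands for the part that bears it (a point fixed in the world has none). Each returns a list of dicts, best first, with "p" (0 to 1); they miss things now and then, are a little off and sometimes report something else, mostly with a low value. They report only what shows in the picture. A call takes as long as a camera call.
- robot.masks_of(camera, target): "mask" (480x640 bool, what is visible of it) and "rect" ([left, top, right, bottom] in pixels, round what is visible of it).
Readings, each from a call of its own:
- robot.read_t(): time.
- robot.read_q(): joint angles.
- robot.read_joint_velocities(): joint speeds.
- robot.read_joint_efforts(): joint torques, N m.
- robot.read_tcp_pos(): TCP position.
- robot.read_tool_rot(): TCP orientation.
- robot.read_ft_force(): force on the tool from outside, world axes, zero at the start.
- robot.read_torque(): the same for the moment, N m.
- robot.read_opening(): finger opening in m.
- robot.read_finger_force(): force on a finger pad.
Only numpy, scipy, OpenCV 4.12 (cv2) and the standard library are available. Lean on these libraries where they do the work, as an engineer would, in place of code of your own. Each camera call takes 0.05 s, during which the arm holds its last target. There are 200 camera calls.

## Working session

There is one attempt and no reset: what is moved stays moved. The work goes in short steps, each a Python script; the robot and the scene stay as the last script left them, time stands still between calls to the robot, and variables do not carry over. Pictures are saved under pics/ and viewed, at most 10 in all, crops included, and the job is handed in when it is done.

```bash
mkdir -p pics; cat > h.py <<'E'
import numpy as np, cv2
from rig import robot
def und(m,uv):
    uv=np.atleast_2d(np.array(uv,float)); d=(uv-[m["cx"],m["cy"]])/[m["fx"],m["fy"]]
    s=d.copy()
    for _ in range(20): s=d/(1+m["k1"]*(s**2).sum(1,keepdims=True))
    return s
def world(m,uv,z):
    s=und(m,uv); z=np.atleast_1d(z)
    P=np.c_[s*z[:,None],z]; return (P-np.array(m["t"]))@np.array(m["R"])
def atz(m,uv,Z):
    s=und(m,uv); R=np.array(m["R"]); c=-R.T@np.array(m["t"]); d=np.c_[s,np.ones(len(s))]@R
    return c+d*((Z-c[2])/d[:,2])[:,None]
def proj(m,X):
    X=np.atleast_2d(X)@np.array(m["R"]).T+np.array(m["t"]); s=X[:,:2]/X[:,2:]
    s=s*(1+m["k1"]*(s**2).sum(1,keepdims=True)); return s*[m["fx"],m["fy"]]+[m["cx"],m["cy"]]
def save(n,p): cv2.imwrite(f"pics/{n}.png",p[:,:,::-1])
def find(cam,depth,t):
    m=robot.camera_model(cam); r=robot.masks_of(cam,t)
    for d in r[:2]:
        k=d["mask"]&(depth>0); v,u=np.nonzero(k)
        if len(u)==0: print(cam,t,d["p"],"nodepth");continue
        W=world(m,np.c_[u,v],depth[k])
        print(cam,t,round(d["p"],2),np.round(d["rect"]),len(u),"med",np.median(W,0).round(4),"mean",W.mean(0).round(4),"z95",np.percentile(W[:,2],95).round(4))
E
python3 - <<'E'
from h import *
for c in ("scene","top"):
    p,d=robot.capture(c); save(c,p); np.save(c+"_d.npy",d); np.save(c+"_p.npy",p)
    m=robot.camera_model(c); print(c,(-np.array(m["R"]).T@m["t"]).round(3),m["fx"],np.array(m["R"])[2].round(2))
    for t in ("red_pad","white_pad","pointer_tip","index_mark","bowl_rim","cup","teapot_lid","glaze_jar"): find(c,d,t)
print(robot.read_t(),robot.tips_ahead,robot.read_tool_rot())
E
```

```text
scene [ 1.129 -0.042  0.951] 597.4695183927097 [-0.54  0.1  -0.84]
scene red_pad 0.69 [241. 282. 261. 299.] 311 med [ 0.6595 -0.06    0.1066] mean [ 0.6589 -0.0601  0.1059] z95 0.1094
scene red_pad 0.54 [197. 180. 345. 339.] 12865 med [ 0.6362 -0.0113  0.094 ] mean [ 0.6179 -0.0128  0.0702] z95 0.1088
scene white_pad 0.84 [295. 213. 314. 226.] 234 med [0.5346 0.0536 0.1068] mean [0.5341 0.0537 0.1063] z95 0.1093
scene white_pad 0.29 [218. 199. 335. 308.] 7976 med [ 0.6049 -0.0051  0.0956] mean [ 0.6019 -0.0049  0.0977] z95 0.1148
scene pointer_tip 0.91 [218. 200. 338. 309.] 8103 med [ 0.6047 -0.0048  0.0956] mean [ 0.6009 -0.0048  0.0965] z95 0.1145
scene index_mark 0.63 [208. 304. 218. 315.] 123 med [ 0.6624 -0.1273  0.0692] mean [ 0.6615 -0.1272  0.0688] z95 0.0721
scene bowl_rim 0.62 [217. 195. 336. 308.] 8005 med [ 0.6052 -0.0051  0.0956] mean [ 0.602  -0.0049  0.0975] z95 0.1148
scene cup 0.92 [169. 242. 200. 278.] 1061 med [ 0.5298 -0.1705  0.0293] mean [ 0.5341 -0.17    0.0275] z95 0.0468
scene cup 0.63 [218. 198. 337. 311.] 7974 med [ 0.6053 -0.0058  0.0956] mean [ 0.6023 -0.
[... 813 characters left out ...]
 342. 155.] 1161 med [0.7477 0.0686 0.0695] mean [0.7509 0.0685 0.0583] z95 0.0731
top bowl_rim 0.55 [317. 169. 447. 303.] 11464 med [ 0.5882 -0.0016  0.0962] mean [ 0.5893 -0.0022  0.0983] z95 0.1154
top cup 0.92 [457. 249. 498. 290.] 1306 med [ 0.5439 -0.1751  0.0253] mean [ 0.5431 -0.1732  0.0264] z95 0.0475
top teapot_lid 0.58 [235. 211. 278. 253.] 1442 med [0.5934 0.177  0.0206] mean [0.5947 0.1777 0.0202] z95 0.0445
top glaze_jar 0.93 [312. 113. 341. 159.] 1228 med [0.748  0.0688 0.0693] mean [0.751  0.0689 0.0564] z95 0.073
0.9 0.022 [[ 9.66965536e-01  2.54907145e-01  9.69095247e-06]
 [ 2.54907145e-01 -9.66965531e-01 -9.67323703e-05]
 [-1.52869553e-05  9.60071613e-05 -9.99999995e-01]]
```

View pics/scene.png

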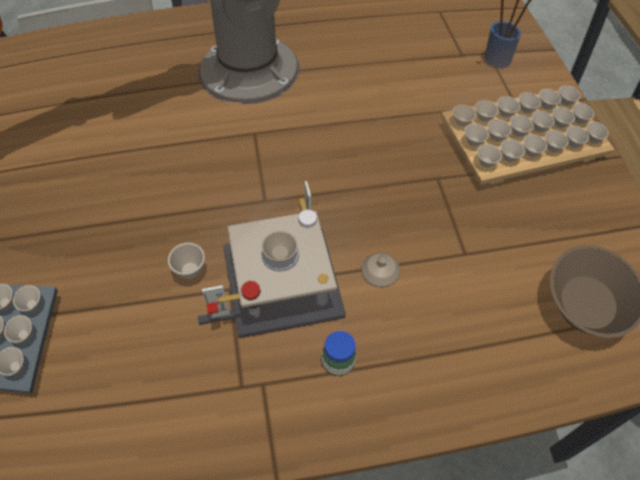

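View pics/top.png

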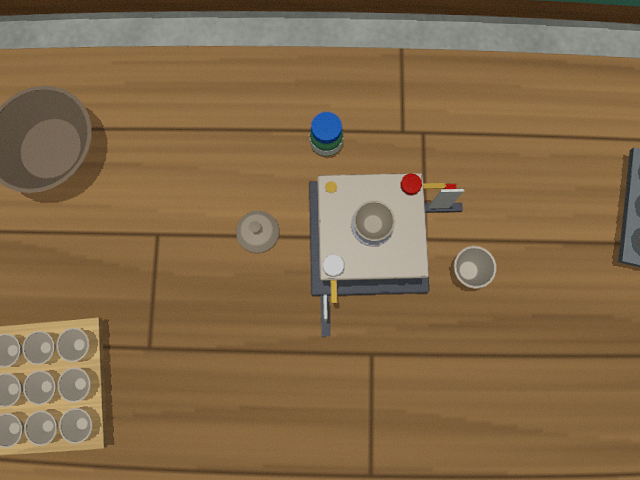

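The scene view shows the red pad at (250,290), the pointer running left to about (220,298), and the tab at (213,309). The white pad is at (307,218), the cup at (187,262), the lid at (381,270) and the jar at (339,353). The top view agrees: red pad (411,184), white pad (333,265), tab about (450,187).

Next I'll plan an oblique close-up of the tab with the wrist camera.

```bash
cat > plan.py <<'E'
from h import *
from scipy.spatial.transform import Rotation as Ro
m=robot.camera_model("wrist"); R=np.array(m["R"]); T=np.array(robot.read_tool_rot()); p=np.array(robot.read_tcp_pos())
c=-R.T@m["t"]; ct=T.T@(c-p); Rct=T.T@R.T   # camera in tool
print("cam in tool",ct.round(4),Rct.round(3),m["fx"],m["cx"],m["cy"],m["k1"])
tgt=np.array([.655,-.115,.08])
for el in (25,40,55):
  for az in (-90,-60,-30,0,30):
    for dist in (.2,.26):
      for roll in (0,90,180,270):
        e,a=np.radians([el,az-4]); f=-np.array([np.cos(e)*np.cos(a),np.cos(e)*np.sin(a),np.sin(e)])
        x=np.cross(f,[0,0,1.]);x/=np.linalg.norm(x); Rc=np.c_[x,np.cross(f,x),f]@Ro.from_euler('z',roll,degrees=True).as_matrix()
        TT=Rc@Rct.T; pp=tgt-f*dist-TT@ct
        q=robot.solve_ik(pp,TT)
        if q is not None: print(el,az,dist,roll,pp.round(3),"minz tips",(pp+TT[:,2]*.022).round(3),np.abs(np.array(q)-robot.read_q()).max().round(2))
E
python3 plan.py; python3 -c "
from h import *;print(robot.read_t())"
```

```text
cam in tool [ 6.61e-02 -1.00e-04 -1.41e-01] [[-0.    -0.97  -0.245]
 [ 1.    -0.    -0.001]
 [ 0.001 -0.245  0.97 ]] 383.8393707942086 318.0682123350562 239.95004971093186 -0.02744441922144822
25 -90 0.2 0 [ 0.651 -0.17   0.073] minz tips [ 0.653 -0.149  0.069] 0.78
25 -90 0.2 90 [ 0.622 -0.156  0.1  ] minz tips [ 0.629 -0.137  0.091] 0.95
25 -90 0.2 180 [ 0.653 -0.145  0.127] minz tips [ 0.654 -0.128  0.113] 2.18
25 -90 0.2 270 [ 0.682 -0.16   0.1  ] minz tips [ 0.678 -0.14   0.091] 2.03
25 -90 0.26 0 [ 0.648 -0.224  0.098] minz tips [ 0.649 -0.203  0.094] 0.76
25 -90 0.26 90 [ 0.619 -0.21   0.125] minz tips [ 0.625 -0.191  0.116] 0.92
25 -90 0.26 180 [ 0.649 -0.199  0.152] minz tips [ 0.65  -0.182  0.138] 2.19
25 -90 0.26 270 [ 0.678 -0.214  0.125] minz tips [ 0.674 -0.194  0.116] 2.02
25 -60 0.2 90 [ 0.647 -0.166  0.1  ] minz tips [ 0.643 -0.147  0.091] 0.64
25 -60 0.2 180 [ 0.668 -0.142  0.127] minz tips [ 0.661 -0.127  0.113] 2.06
25 -60 0.26 90 [ 0.671 -0.215  0.125] minz tips [ 0.667 -0.196  0.116] 0.66
25 -60 0.26 180 [ 0.692 -0.191  0.152] minz tips [ 0.684 -0.176  0.138] 2.
[... 3750 characters left out ...]
03 -0.143  0.15 ] 0.89
55 0 0.26 180 [ 0.692 -0.118  0.185] minz tips [ 0.684 -0.117  0.164] 1.54
55 0 0.26 270 [ 0.718 -0.09   0.168] minz tips [ 0.706 -0.094  0.15 ] 2.62
55 30 0.2 0 [ 0.701 -0.092  0.102] minz tips [ 0.686 -0.1    0.087] 2.02
55 30 0.2 90 [ 0.692 -0.13   0.118] minz tips [ 0.679 -0.13   0.101] 0.98
55 30 0.2 180 [ 0.658 -0.114  0.136] minz tips [ 0.651 -0.117  0.115] 1.22
55 30 0.2 270 [ 0.666 -0.077  0.119] minz tips [ 0.657 -0.087  0.101] 2.86
55 30 0.26 90 [ 0.723 -0.115  0.168] minz tips [ 0.71  -0.115  0.15 ] 1.16
55 30 0.26 180 [ 0.688 -0.099  0.185] minz tips [ 0.681 -0.102  0.164] 1.22
55 30 0.26 270 [ 0.697 -0.061  0.168] minz tips [ 0.688 -0.072  0.15 ] 2.85
0.9
```

```bash
cat > look.py <<'E'
from h import *
m=robot.camera_model("wrist"); R=np.array(m["R"]); T=np.array(robot.read_tool_rot()); p=np.array(robot.read_tcp_pos())
c=-R.T@m["t"]; ct=T.T@(c-p); Rct=T.T@R.T
tgt=np.array([.655,-.105,.085]); e,a=np.radians([40,-4]); f=-np.array([np.cos(e)*np.cos(a),np.cos(e)*np.sin(a),np.sin(e)])
x=-np.cross(f,[0,0,1.]);x/=np.linalg.norm(x); Rc=np.c_[x,np.cross(f,x),f]; TT=Rc@Rct.T
robot.move_gripper(0.0,20); print(robot.read_t())
robot.move_pose(tgt-f*.26-TT@ct,TT); print(robot.read_t(),robot.read_ft_force(), robot.read_q())
m=robot.camera_model("wrist"); P,d=robot.capture("wrist")
np.save("w_d.npy",d); np.save("w_p.npy",P); np.save("w_m.npy",m)
save("wrist1",P[::-1,::-1])
for t in ("red_pad","index_mark","pointer_tip","red_scale","white_pad"): find("wrist",d,t)
print(robot.read_t())
E
python3 look.py
```

```text
2.2417
4.9667 [ 0.50499814 -0.67329286  0.5994609 ] [ 0.09519583  1.00660012 -0.06705147  0.87470959  0.04213401  1.88664544
 -1.6012922 ]
wrist red_pad 0.59 [221. 239. 271. 282.] 1692 med [ 0.6628 -0.0607  0.1075] mean [ 0.6611 -0.0606  0.1058] z95 0.1084
wrist index_mark 0.94 [330. 200. 359. 228.] 638 med [ 0.6634 -0.1261  0.0704] mean [ 0.662  -0.1262  0.0695] z95 0.0714
wrist pointer_tip 0.58 [ 38. 206. 330. 343.] 20004 med [ 0.648  -0.0036  0.096 ] mean [ 0.6404 -0.005   0.0965] z95 0.1084
wrist red_scale 0.63 [ 38. 126. 385. 338.] 47793 med [ 0.6519 -0.0178  0.0507] mean [ 0.6469 -0.0198  0.0563] z95 0.1053
wrist red_scale 0.3 [330. 198. 359. 228.] 698 med [ 0.6624 -0.1256  0.0702] mean [ 0.6605 -0.1257  0.0681] z95 0.0713
5.2667
```

View pics/wrist1.png

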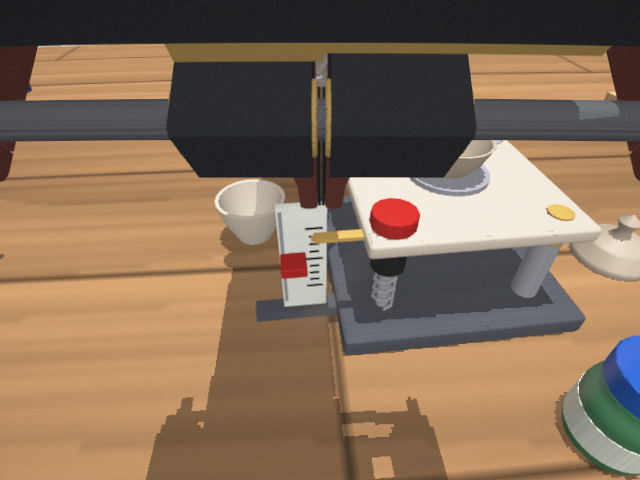

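The flipped wrist view shows the red pad at (395,217), the pointer tip at (312,238), the red tab at (293,265), and the scale ticks. All of it is unobstructed, so I'll extract the tab, pointer, plate and pad heights from this frame.

```bash
cat > meas.py <<'E'
from h import *
def analyse(P,d,m,v=True):
    hsv=cv2.cvtColor(P,cv2.COLOR_RGB2HSV).astype(int); H,S,V=hsv[...,0],hsv[...,1],hsv[...,2]
    vv,uu=np.mgrid[:480,:640]; W=world(m,np.c_[uu.ravel(),vv.ravel()],d.ravel()).reshape(480,640,3)
    ok=(d>0)&(abs(W[...,0]-.655)<.05)&(W[...,1]>-.15)&(W[...,1]<-.02)&(W[...,2]>.03)&(W[...,2]<.12)
    red=((H<6)|(H>174))&(S>170)&ok
    out={}
    for n,k in (("pad",red&(W[...,1]>-.09)),("tab",red&(W[...,1]<-.1)),("ptr",(H>15)&(H<30)&(S>130)&ok&(W[...,1]<-.06)),):
        X=W[k]
        if len(X)<10: print(n,"few",len(X));continue
        h,b=np.histogram(X[:,2],np.arange(.03,.12,.002)); 
        zt=np.percentile(X[:,2],80); top=X[abs(X[:,2]-zt)<.0025]
        out[n]=top
        print(n,len(X),"top",len(top),"z",np.median(top[:,2]).round(4),"lo",np.percentile(top,2,axis=0).round(4),"hi",np.percentile(top,98,axis=0).round(4),"c",top.mean(0).round(4),"all z lo/hi",np.percentile(X[:,2],[2,98]).round(4))
    return W,out
if __name__=="__main__":
    P,d,m=np.load("w_p.npy"),np.load("w_d.npy"),np.load("w_m.npy",allow_pickle=True).item()
    W,o=analyse(P,d,m)
    hsv=cv2.cvtColor(P,cv2.COLOR_RGB2HSV)
    k=(abs(W[...,2]-.095)<.004)&(d>0)&(hsv[...,1]<90)&(hsv[...,2]>150)&(abs(W[...,1])<.06); X=W[k]
    print("plate",len(X),np.median(X[:,2])); b=np.linalg.lstsq(np.c_[X[:,:2],np.ones(len(X))],X[:,2],rcond=None)[0]; print("slope",b)
    k=(abs(W[...,2])<.008)&(d>0); print("table",np.median(W[k][:,2]))
    for c in ("scene","top"):
        print(c); analyse(np.load(c+"_p.npy"),np.load(c+"_d.npy"),robot.camera_model(c))
E
python3 meas.py
```

```text
pad 1590 top 1151 z 0.1078 lo [ 0.6435 -0.0736  0.1061] hi [ 0.6715 -0.0459  0.1087] c [ 0.6585 -0.0597  0.1077] all z lo/hi [0.0986 0.1086]
tab 584 top 479 z 0.0708 lo [ 0.6513 -0.1347  0.069 ] hi [ 0.6685 -0.1182  0.0716] c [ 0.6607 -0.1264  0.0707] all z lo/hi [0.0651 0.0716]
ptr 498 top 491 z 0.0912 lo [ 0.6536 -0.1123  0.0895] hi [ 0.6625 -0.08    0.0922] c [ 0.6586 -0.096   0.0912] all z lo/hi [0.0894 0.0922]
plate 9711 0.09593886568431881
slope [-0.01602062  0.00061478  0.10598333]
table 0.00107642434869063
scene
pad 198 top 154 z 0.1074 lo [ 0.6464 -0.0712  0.1059] hi [ 0.6715 -0.0483  0.1097] c [ 0.6595 -0.0594  0.1076] all z lo/hi [0.1044 0.1101]
tab 82 top 70 z 0.0695 lo [ 0.653  -0.135   0.0682] hi [ 0.6683 -0.1205  0.0723] c [ 0.6609 -0.1277  0.0698] all z lo/hi [0.0667 0.0725]
ptr 80 top 69 z 0.0908 lo [ 0.6547 -0.1111  0.0893] hi [ 0.6623 -0.083   0.0929] c [ 0.6585 -0.0965  0.0909] all z lo/hi [0.0877 0.0929]
top
pad 335 top 266 z 0.1082 lo [ 0.641  -0.0725  0.1066] hi [ 0.6684 -0.0455  0.1104] c [ 0.6549 -0.059   0.1082] all z lo/hi [0.1047 0.1107]
tab 52 top 43 z 0.0715 lo [ 0.6591 -0.1339  0.0698] hi [ 0.6661 -0.1193  0.0733] c [ 0.6626 -0.1264  0.0714] all z lo/hi [0.0689 0.0733]
ptr 127 top 101 z 0.0919 lo [ 0.6523 -0.1122  0.0902] hi [ 0.6611 -0.0812  0.094 ] c [ 0.6568 -0.0967  0.0919] all z lo/hi [0.0888 0.0938]
```

```bash
cat > press1.py <<'E'
from meas import *
from press import gap
a=.035; x=np.array([np.sin(a),-np.cos(a),0]); z=np.array([0,0,-1.]); T=np.c_[x,np.cross(z,x),z]
pad=np.array([.658,-.0597,0])
pos=lambda tip: pad+[0,0,tip+.022]
print(robot.solve_ik(pos(.15),T))
robot.servo_line(np.array(robot.read_tcp_pos())+[0,0,.06],.15)
robot.move_pose(pos(.15),T); print(robot.read_t(),robot.read_ft_force().round(2))
robot.servo_line(pos(.112),.1); print(robot.read_ft_force().round(2),robot.read_tcp_pos()); gap("rest")
robot.servo_line(pos(.102),.06); robot.sleep(.1); print(robot.read_ft_force().round(2),robot.read_tcp_pos(),robot.read_t()); gap("p102")
E
cat > press.py <<'E'
from meas import *
def gap(n):
    m=robot.camera_model("wrist"); P,d=robot.capture("wrist"); W,o=analyse(P,d,m); save("f_"+n,P)
    p=o["ptr"]; b=np.polyfit(p[:,1],p[:,2],1); ze=np.polyval(b,np.percentile(p[:,1],1)); zt=np.median(o["tab"][:,2])
    print(n,"ptr slope",b[0].round(3),"ztip",ze.round(4),"tab",zt.round(4),"diff",(ze-zt).round(4)); return ze-zt
E
python3 press1.py
```

```text
[-0.56631421  0.67256393  0.84967747  1.69872909 -0.57416423  1.03821999
 -2.62837948]Traceback (most recent call last):
  File "press1.py", line 7, in <module>
    robot.servo_line(np.array(robot.read_tcp_pos())+[0,0,.06],.15)
    ~~~~~~~~~~~~~~~~^^^^^^^^^^^^^^^^^^^^^^^^^^^^^^^^^^^^^^^^^^^^^^
rig.MotionError: the arm cannot follow that straight line within its joint ranges
```

```bash
sed -i 's/^robot.servo_line(np.array.*$/robot.move_pose(pos(.2),T)/; s/^robot.move_pose(pos(.15),T); /robot.servo_line(pos(.15),.15); /' press1.py; python3 press1.py
```

```text
[-0.56631421  0.67256393  0.84967747  1.69872909 -0.57416423  1.03821999
 -2.62837948]
6.7667 [-0.02 -0.65 -0.13]
[ 0.73 -0.17  0.38] [ 0.65785548 -0.05974934  0.13369092]
pad 1246 top 1035 z 0.1078 lo [ 0.6414 -0.0746  0.1061] hi [ 0.6703 -0.0548  0.1091] c [ 0.6541 -0.0669  0.1077] all z lo/hi [0.1013 0.1133]
tab 635 top 635 z 0.0709 lo [ 0.655  -0.1351  0.0696] hi [ 0.6671 -0.1183  0.0723] c [ 0.6623 -0.1278  0.0709] all z lo/hi [0.0696 0.0723]
ptr 1045 top 1041 z 0.0915 lo [ 0.6537 -0.1123  0.0902] hi [ 0.6611 -0.0801  0.0927] c [ 0.6574 -0.0965  0.0915] all z lo/hi [0.0901 0.0927]
rest ptr slope 0.0 ztip 0.0915 tab 0.0709 diff 0.0206
[ 0.73 -1.95  5.03] [ 0.6587791  -0.06056187  0.12480339] 7.7667
pad 1028 top 843 z 0.1045 lo [ 0.6414 -0.0751  0.1028] hi [ 0.6703 -0.0523  0.1059] c [ 0.6522 -0.0675  0.1044] all z lo/hi [0.0977 0.106 ]
tab 536 top 535 z 0.0709 lo [ 0.6509 -0.135   0.0696] hi [ 0.6674 -0.1185  0.0723] c [ 0.6631 -0.1279  0.0709] all z lo/hi [0.0696 0.0723]
ptr 1091 top 1089 z 0.0873 lo [ 0.6537 -0.1123  0.086 ] hi [ 0.6612 -0.08    0.0889] c [ 0.6574 -0.0964  0.0874] all z lo/hi [0.086  0.0889]
p102 ptr slope 0.029 ztip 0.0869 tab 0.0709 diff 0.0159
```

```bash
sed -i 's/zt)<.0025\]/zt)<(.007 if n=="ptr" else .0025)]/' meas.py; cat > press2.py <<'E'
from press import *
import sys
c=np.array([.658,-.0597,.124])  # last commanded
for i,dz in enumerate([float(s) for s in sys.argv[1:]]):
    c[2]-=dz; robot.servo_line(c,.03); robot.sleep(.1); print(robot.read_ft_force().round(2),robot.read_tcp_pos().round(4),robot.read_t()); gap("s%d"%int(c[2]*1e4))
E
python3 press2.py .005 .003; ls pics
```

```text
[ 2.05 -4.34  6.  ] [ 0.6588 -0.0609  0.12  ] 8.2333
pad 1009 top 825 z 0.0998 lo [ 0.6414 -0.0753  0.0982] hi [ 0.6704 -0.0538  0.1014] c [ 0.6522 -0.0678  0.0998] all z lo/hi [0.0927 0.1017]
tab 580 top 580 z 0.0709 lo [ 0.6504 -0.1347  0.0695] hi [ 0.6672 -0.1185  0.0723] c [ 0.6626 -0.1274  0.0709] all z lo/hi [0.0695 0.0723]
ptr 1100 top 1100 z 0.0816 lo [ 0.6537 -0.112   0.0797] hi [ 0.6611 -0.0797  0.0833] c [ 0.6574 -0.0962  0.0816] all z lo/hi [0.0797 0.0833]
s1190 ptr slope 0.062 ztip 0.0805 tab 0.0709 diff 0.0097
[ 1.62 -3.91  8.  ] [ 0.6589 -0.0611  0.1172] 8.6333
pad 963 top 797 z 0.0971 lo [ 0.6413 -0.0755  0.0955] hi [ 0.6704 -0.055   0.0987] c [ 0.6518 -0.0679  0.0971] all z lo/hi [0.0911 0.0992]
tab 645 top 645 z 0.0709 lo [ 0.6506 -0.1348  0.0696] hi [ 0.6672 -0.1185  0.0722] c [ 0.6621 -0.1271  0.0709] all z lo/hi [0.0696 0.0722]
ptr 1117 top 1117 z 0.0783 lo [ 0.6536 -0.1117  0.0762] hi [ 0.661  -0.0795  0.0803] c [ 0.6573 -0.0958  0.0783] all z lo/hi [0.0762 0.0803]
s1160 ptr slope 0.086 ztip 0.0768 tab 0.0709 diff 0.0059
f_p102.png
f_rest.png
f_s1160.png
f_s1190.png
scene.png
top.png
wrist1.png
```

```bash
ls pics
```

```text
f_p102.png
f_rest.png
f_s1160.png
f_s1190.png
scene.png
top.png
wrist1.png
```

```bash
sed -i 's/,.124\]/,.116]/' press2.py; python3 press2.py .0045 | grep -v ^[pt][at]
```

```text
[ 0.82 -4.4   9.92] [ 0.6591 -0.0612  0.113 ] 9.0833
s1115 ptr slope 0.115 ztip 0.0714 tab 0.071 diff 0.0004
```

View pics/f_s1115.png

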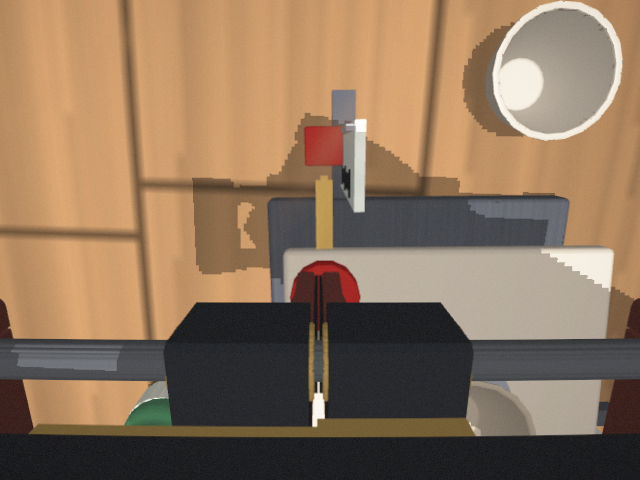

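The tool-down view shows the tab at (324,145), the pointer tip at (324,178), and the fingers centred on the pad near (320,275). Now the final step, then the hold and release.

```bash
cat > fin.py <<'E'
from press import *
c=np.array([.658,-.0597,.1115]); tg=-.0025
c[2]-=.0023; robot.servo_line(c,.02); robot.sleep(.1); t0=robot.read_t(); print(t0,robot.read_tcp_pos())
for i in range(2):
    e=gap("h%d"%i)-tg
    if abs(e)>.0004: c[2]-=.8*e/1.22; robot.servo_line(c,.02); print("adj",e,c[2])
gap("hold"); p,d=robot.capture("scene"); save("scene_hold",p); print(robot.read_t()-t0,robot.read_ft_force().round(2))
robot.sleep(max(.1,1.75-(robot.read_t()-t0))); gap("end"); print(robot.read_t()-t0)
c[2]=.127; robot.servo_line(c,.06); c[2]=.18; robot.servo_line(c,.12); gap("after"); c[2]=.26; robot.servo_line(c,.15); print(robot.read_t(),robot.read_ft_force().round(2))
for n in ("scene",):
    p,d=robot.capture(n); save("end",p); find(n,d,"white_pad"); find(n,d,"cup"); find(n,d,"index_mark")
E
python3 fin.py | grep -v '^\(pad\|tab\|ptr\)'
```

```text
9.5 [ 0.65920548 -0.06127087  0.11088934]
h0 ptr slope 0.128 ztip 0.0686 tab 0.0709 diff -0.0023
h1 ptr slope 0.135 ztip 0.0685 tab 0.071 diff -0.0025
hold ptr slope 0.134 ztip 0.0685 tab 0.0709 diff -0.0024
0.1999999999999993 [ 0.4  -4.69  9.11]
end ptr slope 0.133 ztip 0.0686 tab 0.0709 diff -0.0023
1.8000000000000007
after ptr slope -0.001 ztip 0.0915 tab 0.071 diff 0.0206
13.075 [ 0.2  -0.06 -0.65]
scene white_pad 0.79 [295. 208. 314. 223.] 242 med [0.5352 0.0537 0.1068] mean [0.5347 0.0538 0.1058] z95 0.1093
scene white_pad 0.63 [323. 333. 357. 379.] 1209 med [0.7712 0.0658 0.0679] mean [0.7692 0.0661 0.0559] z95 0.0719
scene cup 0.66 [168. 243. 203. 278.] 1002 med [ 0.5293 -0.1711  0.0298] mean [ 0.5339 -0.1707  0.0281] z95 0.0474
scene index_mark 0.63 [199. 183. 347. 338.] 10929 med [0.6463 0.0017 0.0936] mean [ 0.6289 -0.0061  0.0681] z95 0.1083
scene index_mark 0.58 [209. 304. 219. 315.] 117 med [ 0.6614 -0.1279  0.0695] mean [ 0.6615 -0.1276  0.0692] z95 0.0723
```

View pics/end.png

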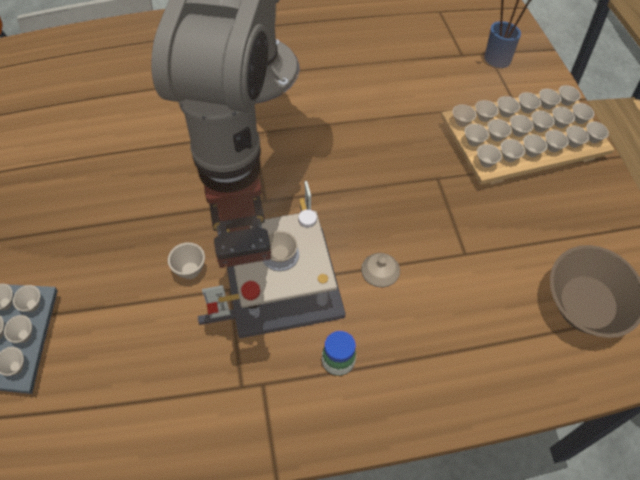

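The end view shows the plate level again: red pad (250,290), tab (212,309), and the cup, lid and jar where they started. The gripper is clear above the stand.

```bash
python3 -c "
from rig import robot
print(robot.job_done())"
```

```text
the job is handed in; nothing more can be done
None
```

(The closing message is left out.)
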